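# Hook up the drop guard of a bench shear

## Task

The blade of the little bench shear has to be reached for cleaning: lift its yellow drop guard by the red knob on the slotted steel bar, and hang the bar's slot on the orange hook of the post behind it, so that the guard stays up by itself when you let go. The post is only lightly clamped, so set the bar down on the hook softly without forcing the post down; never let the guard drop freely, and leave the things beside the shear where they are.

Things in the scene. Friction and masses are not known exactly. Their poses are not given: they have to be found in the camera images.
- shear: Bench shear, bolted down: grey base plate 200 x 250 x 16 mm, two green guide channels 176 mm high standing 98 mm left and right of the middle, a blade beam behind the guard. Origin on the table under the middle of the guard's plane; its x axis points to the rear (away from the robot at yaw 0), y left, z up.
- post_foot (a point): Point on the table under the front face of the square aluminium post (16 x 16 mm) that stands in a sleeve behind the guard, 56 mm behind the shear's origin. The post carries the hook at its top. It is clamped at a new height each time: the hook's floor lies 228 to 273 mm above the table, and this height is not reported; feel the weight come off to know when the bar hangs.
- post (a joint): How far the post has been forced down in its clamp, in m: 0 at the start, whatever height it is clamped at (so it does not tell the height). The clamp holds the guard's weight easily but slips when pushed down with more than about 20 N.
- lip_foot (a point): Point on the table under the front of the hook's lip, 30 mm behind the shear's origin. The orange hook points forward from the post: an arm 10 mm wide and 8 mm thick, ending in an upturned lip 6 mm thick that rises 8 mm above the arm's upper face (the hook's floor), level with the post's top. The bar hangs in the 20 mm gap between lip and post.
- guard (a joint): Height of the yellow-framed clear guard (184 mm wide, 70 mm high) above its lowest place, in m, 0 to 0.125; it starts at 0. It slides straight up in the channels and falls by its own weight; guard and bar together weigh about 0.4 to 0.8 kg.
- stay_bar (a joint): Lean of the slotted bar in rad about its pivot: 0 upright, positive to the rear (towards the post), -0.3 to 0.7; a slightly stiff pivot, it stays where it is left. Hung on the hook it reads about 0.38; with the lip through the slot it can lean back to about 0.5, where it meets the post.
- bar_pivot (a point): Pivot of the bar on the guard's top edge, in the guard's plane, 90 mm above the table with the guard down.
- slot_mid (a point): Middle of the bar's slot, 86 mm from the pivot along the bar (flat steel, 38 mm wide, 6 mm thick). The slot is 22 mm wide, from 66 to 106 mm from the pivot; the crossbar above it (106 to 118 mm) hangs in the hook. From above the hook, lean the bar back to 0.4 and lower: the slot slips over the lip, then the crossbar lands on the hook's floor and takes the weight.
- knob (a point): Centre of the red knob at the bar's upper end, 145 mm from the pivot: a drum 26 mm in diameter and 26 mm long, axis along the shear's y; pinch its flat ends from above. It may turn between the fingers as the bar leans. While it is lifted the bar must lean forward or stand upright, for the knob to pass in front of the lip.
- amber_pot: Bystander: clear pot of pale beads with a white cap, 56 mm in diameter, 104 mm high, standing close to the left side of the shear; origin at its underside.
- tape_measure: Bystander: yellow and black tape measure, 36 x 78 x 60 mm, close to the right side of the shear; origin at its underside.
- offcut_a: Bystander: pine offcut, 40 x 74 x 21 mm, close to the right side of the shear; origin at its underside.

How it is judged:
By the outcome, as a careful person would: the job done as asked, in the order asked, and still so for the second after the job is handed in, with the robot touching nothing.
It also fails if it takes over 42 s, if anything falls off the work surface, if the arm or the gripper's body presses on something with over 40 N, if the wrist force passes 120 N, or if a joint passes its speed limit or range.

## Robot

A 7-joint arm with a two-finger parallel gripper is mounted at the origin on a cart in front of the work surface, level with it; the furniture and walls round the work are solid. World frame = base frame: x ahead of the robot, y to its left, z up, the work surface at z = 0. Lengths are in m, angles in rad, forces in N, time in s.
With the tool pointing down it reaches from about 0.4 to 0.9 m from the base axis. Payload 5.5 kg.
Tool frame: the origin (TCP) lies midway between the tips of the shut fingers; the grasp point (between the pads) lies 19 mm behind it; z points along the fingers, y is the line along which they close (so a half turn about z gives the same grasp; the last joint's range is limited). The gripper opens to 92 mm and grips with 3 to 60 N. Pads are 19 mm wide; open, the fingers measure 130 mm over their backs; the gripper's body (75 mm by 190 mm) begins 47 mm behind the grasp point.
Start: joints at [-0.839, 0.501, -0.427, 1.55, 0.221, 1.138, -0.21], TCP at [0.294, 0.58, 0.227] pointing down, gripper open.
Joint ranges: [-2.88, 2.88], [-0.31, 2.03], [-1.54, 1.56], [0.2, 2.42], [-1.41, 4.55], [0.19, 2.02], [-2.57, 2.57]. Speed limits (rad/s): [2.57, 2.57, 3.14, 3.14, 3.14, 3.14, 3.14].

## Interface

Orientations are given as a unit quaternion [w, x, y, z].
In Python, from rig import robot gives the robot as it stands.
- The arm moves only by the tool move_arm, never from a script. Its argument "increments" is a list of rows, each a list of 2 entries, a list of its own where there are three numbers: the shift along the world's x, y, z as a fraction of full scale, then the turn about the world's z as a fraction of full scale. In form: [[[tx, ty, tz], yaw], ...]. A call has 1 to 5 rows; each row shifts and turns the commanded pose from where the row before left it; what a row does not reach is not made up. Full scale, the value 1, is 40 mm for a shift and 5 degrees for a turn. A row lasts 1/8 s, in which the tool goes at most 62.5 mm and 10.7 degrees, less where a joint would pass 70% of its speed; a pose out of reach is approached as far as the arm can. A call with a number of a shift or a turn outside -1 to 1 is refused whole. A call with a gripper value outside its range is refused whole. "grip" is the closure, from -1 (fully open) to 1 (shut), set as the call begins (left out, the last holds). The fingers move at their own pace and stop on an object; the grip force is fixed at half the most. Time passes only in rows, so rows that do not move let the fingers close. It gives the time, the measured TCP pose, the force, the opening and the grip force at its end, in the units of the state.
- robot.read_state(): the state, without advancing time (a new reading comes with each control period).
- robot.grab_frame(name): name is "side" or "top" or "wrist"; returns (picture, depth): 480x640x3 uint8, red, green, blue; 480x640 float32, m along the optical axis (not along the pixel's ray), 0 where there is no reading.
- robot.camera_info(name): a dict with "fx", "fy", "cx", "cy" (pixels), "view" (4x4, takes a point from world to camera coordinates). Camera axes: x right, y up, looking along -z (the intrinsics and any distortion apply to the point x, -y, -z); pixel columns grow to the right and rows downward; lengths in m; the calibration is good to about 2 mm. A picture is of the moment at which its call begins: read the wrist's pose just before it. camera_info takes no time and is no camera call; for the wrist camera it gives the pose at the moment of the call.
- robot.hand_in(): hands the job in; it is judged then, once.
The state is a dict: "t": time; "q": joint angles; "joint_velocities": joint speeds; "joint_torque": joint torques, N m; "tcp_pos": TCP position; "ee_rot": TCP orientation; "ft_force": force on the tool from outside, world axes, zero at the start; "moment": the same for the moment, N m; "opening": finger opening in m; "grip_force": force on a finger pad.
Only numpy, scipy, OpenCV 4.12 (cv2) and the standard library are available. Lean on these libraries where they do the work, as an engineer would, in place of code of your own. Each camera call takes 0.05 s, during which the arm holds its last target. There are 200 camera calls.

## Working session

There is one attempt and no reset: what is moved stays moved. The work goes in short steps, Python scripts to look and compute and a tool call to move; the robot and the scene stay as the last step left them, time stands still between calls to the robot, and variables do not carry over. Pictures are saved under pics/ and viewed, at most 10 in all, crops included, and the job is handed in when it is done.

Besides the shell and the picture viewer there is one more tool, called after "Call:" as name(argument=value, ...) on one line, values as JSON. move_arm: Moves the arm, as the interface text tells. Shift numbers are shares of 40 mm and turn numbers shares of 5 degrees, none past 1 either way. Its arguments: {"type":"object","properties":{"increments":{"type":"array"},"grip":{"type":"number"}},"required":["increments"]}

```bash
mkdir -p pics; ls
cat > h.py <<'E'
import numpy as np, cv2
from rig import robot
def grab(n):
    info=robot.camera_info(n); im,d=robot.grab_frame(n); return im,d,info
def unproj(info,u,v,d):
    p=np.array([(u-info["cx"])/info["fx"]*d,-(v-info["cy"])/info["fy"]*d,-d,np.ones_like(d)])
    return (np.linalg.inv(info["view"])@p)[:3]
def proj(info,P):
    c=np.array(info["view"])@np.append(P,1); return info["cx"]+info["fx"]*c[0]/-c[2], info["cy"]-info["fy"]*c[1]/-c[2]
E
python3 - <<'E'
from h import *
s=robot.read_state(); print(s)
for n in("side","top"):
    im,d,i=grab(n); cv2.imwrite(f"pics/{n}0.png",im[:,:,::-1]); np.savez(f"{n}0.npz",im=im,d=d,view=i["view"],k=[i[k] for k in("fx","fy","cx","cy")]); print({k:v for k,v in i.items()})
E
```

```text
pics
{'t': 0.0, 'q': array([-0.83878581,  0.50183578, -0.42677207,  1.55145082,  0.22078102,
        1.13826845, -0.21030218]), 'joint_velocities': array([-0.00058402, -0.00109298,  0.00341667,  0.00144484, -0.00062408,
       -0.00066698,  0.00184764]), 'joint_torque': array([-2.93304947e-04, -5.66589546e+01, -5.81651956e+00, -2.79115713e+01,
       -6.86263014e-02,  3.08216270e-02,  2.04237854e-04]), 'tcp_pos': array([0.29341652, 0.57923001, 0.22568387]), 'ee_rot': array([-2.59619074e-04,  2.32250793e-01,  9.72655465e-01, -9.20595226e-04]), 'ft_force': array([ 0.58413283, -0.18080658, -0.26448977]), 'moment': array([-0.04887212, -0.00142335, -0.01558616]), 'grip_force': 0.0, 'opening': 0.09209667091720637}
{'fx': 455.3788020272748, 'fy': 455.3788020272748, 'cx': 323.4066950868425, 'cy': 241.06913798770006, 'view': array([[ 0.85261311, -0.52252613, -0.00416395, -0.41401887],
       [ 0.31247052,  0.50344316,  0.80554774, -0.32740244],
       [-0.41882343, -0.68812167,  0.59251625, -0.91182   ],
       [ 0.        ,  0.        ,  0.        ,  1.        ]])}
{'fx': 560.1452423649499, 'fy': 560.1452423649499, 'cx': 313.12471398544614, 'cy': 241.8887030261171, 'view': array([[ 0.00344868, -0.99999184, -0.00210511,  0.03538055],
       [ 0.99624042,  0.0032535 ,  0.08657046, -0.50458991],
       [-0.0865629 , -0.00239575,  0.99624351, -1.46096048],
       [ 0.        ,  0.        ,  0.        ,  1.        ]])}
```

View pics/side0.png

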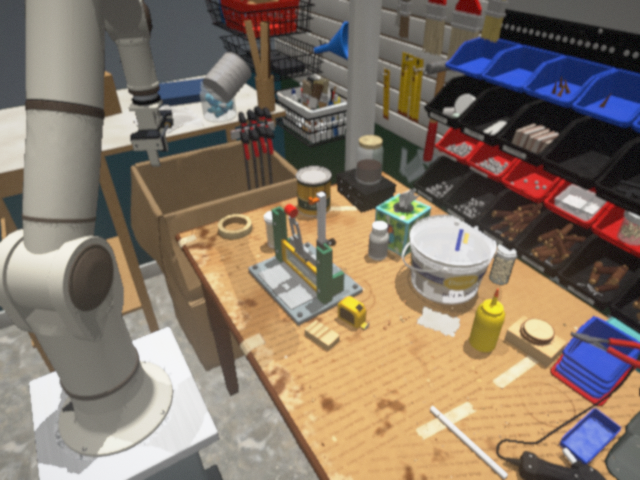

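View pics/top0.png

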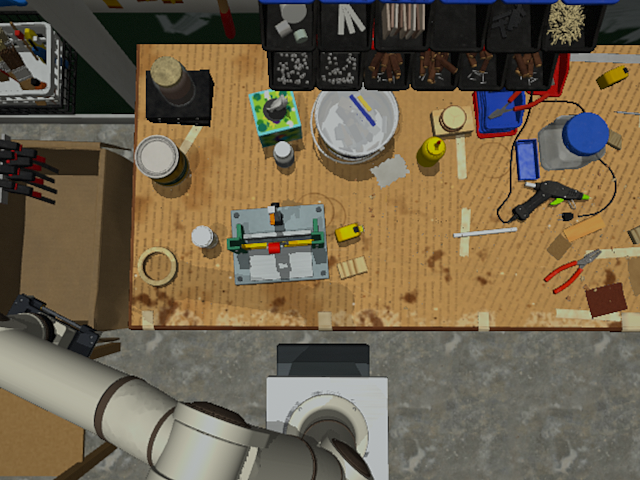

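The side view shows the shear at about (305,265), with the red knob at (291,210) and the post at (322,200). The top view shows the knob at (273,248), the hook at about (274,217), and the green channels at (234,237) and (319,233).

```bash
cat > m.py <<'E'
from h import *
def load(n):
    z=np.load(n+"0.npz"); return z["im"],z["d"],dict(zip(("fx","fy","cx","cy"),z["k"]),view=z["view"])
def mask(im,hr,box,smin=120,vmin=60):
    h=cv2.cvtColor(im,cv2.COLOR_RGB2HSV).astype(int); H=h[...,0]
    m=((H>=hr[0])&(H<=hr[1]) if hr[0]<hr[1] else (H>=hr[0])|(H<=hr[1]))&(h[...,1]>smin)&(h[...,2]>vmin)
    b=np.zeros_like(m); b[box[1]:box[3],box[0]:box[2]]=1; return m&b
def ray(i,u,v):
    V=np.linalg.inv(i["view"]); d=V[:3,:3]@np.array([(u-i["cx"])/i["fx"],-(v-i["cy"])/i["fy"],-1]); return V[:3,3],d/np.linalg.norm(d)
def tri(r1,r2):
    (a,d),(b,e)=r1,r2; st=np.linalg.lstsq(np.c_[d,-e],b-a,rcond=None)[0]; p,q=a+st[0]*d,b+st[1]*e; return (p+q)/2,np.linalg.norm(p-q)
E
python3 - <<'E'
from m import *
S=load("side");T=load("top")
def cen(X,hr,box,**k):
    m=mask(X[0],hr,box,**k); v,u=np.nonzero(m); P=unproj(X[2],u,v,X[1][m].astype(float)); 
    print(hr,len(u),(u.mean(),v.mean()),u.min(),u.max(),v.min(),v.max(),"med",np.median(P,1).round(4),"lo",np.percentile(P,5,axis=1).round(4),"hi",np.percentile(P,95,axis=1).round(4)); return ray(X[2],u.mean(),v.mean())
print("knob");a=cen(S,(172,6),(275,195,305,225));b=cen(T,(172,6),(255,235,290,258));print(tri(a,b))
print("orange");a=cen(S,(8,20),(305,185,345,260));b=cen(T,(8,18),(262,200,290,232));print(tri(a,b))
print("green");
for X,bx in((T,(225,225,245,255)),(T,(308,218,328,250)),(S,(270,200,290,260)),(S,(312,235,342,305))): cen(X,(60,90),bx,smin=60,vmin=30)
# base plate corners line: yellow frame
print("yel");cen(T,(22,33),(238,230,312,252));
cv2.imwrite("pics/crop.png",np.hstack([cv2.resize(S[0][180:320,240:380],(400,400)),cv2.resize(T[0][190:300,220:330],(400,400))])[:,:,::-1])
E
```

```text
knob
(172, 6) 116 (np.float64(290.8448275862069), np.float64(210.2155172413793)) 285 297 204 217 med [0.4705 0.1147 0.2401] lo [0.4612 0.1089 0.2268] hi [0.4817 0.1322 0.2457]
(172, 6) 128 (np.float64(273.5625), np.float64(247.609375)) 268 279 242 253 med [0.4731 0.1264 0.244 ] lo [0.4622 0.1131 0.2165] hi [0.4827 0.1382 0.2499]
(array([0.47377791, 0.12577987, 0.23297429]), np.float64(0.0021178522970753022))
orange
(8, 20) 1144 (np.float64(324.55944055944053), np.float64(212.97027972027973)) 305 344 185 259 med [ 6.918e-01  3.564e-01 -1.000e-04] lo [ 0.5986  0.1374 -0.0035] hi [0.8267 0.468  0.1107]
(8, 18) 211 (np.float64(274.18957345971563), np.float64(206.71563981042655)) 262 289 200 224 med [0.6083 0.1312 0.0039] lo [ 0.5293  0.1055 -0.0026] hi [0.6198 0.1727 0.247 ]
(array([0.57126038, 0.12956611, 0.19048032]), np.float64(0.0034178668138809313))
green
(60, 90) 203 (np.float64(235.67487684729065), np.float64(240.12807881773398)) 227 244 225 253 med [0.496  0.2266 0.1593] lo [0.4744 0.2135 0.0499] hi [0.5397 0.2408 0.1791]
(60, 90) 211 (np.float64(316.87203791469193), np.float64(234.44075829383885)) 311 324 218 248 med [0.5104 0.0297 0.1582] lo [0.4887 0.0133 0.0331] hi [0.5529 0.0395 0.1792]
(60, 90) 43 (np.float64(277.0232558139535), np.float64(211.62790697674419)) 273 288 208 239 med [0.4857 0.2306 0.1725] lo [0.4752 0.213  0.1621] hi [0.4972 0.2378 0.1754]
(60, 90) 105 (np.float64(328.3904761904762), np.float64(258.247619047619)) 317 341 244 278 med [0.5117 0.0273 0.172 ] lo [0.4911 0.0113 0.0735] hi [0.5531 0.0405 0.1762]
yel
(22, 33) 273 (np.float64(277.27838827838826), np.float64(243.9010989010989)) 241 311 239 248 med [0.4951 0.1086 0.0867] lo [0.4864 0.0474 0.0272] hi [0.5032 0.2112 0.0937]
```

View pics/crop.png

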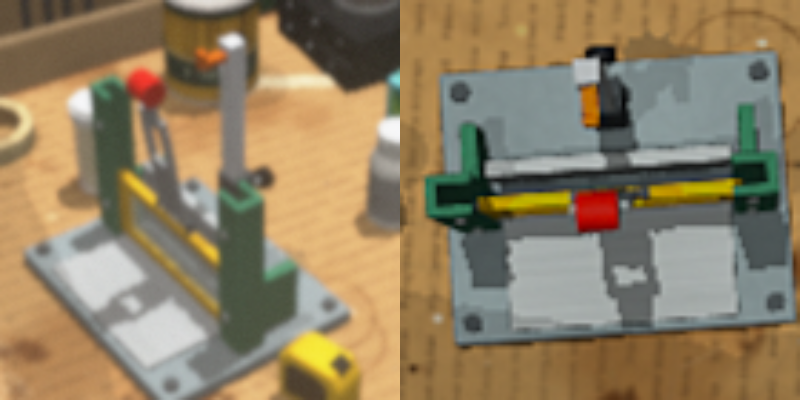

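The crop (side left, top right) shows the bar leaning forward with the knob in front of the guard. The orange hook points forward from the post, at crop (210,57) and (590,105). The shear is turned by a few degrees. Next I'll measure the frame line, the hook and the post top.

Run:
```python
from m import *
S=load("side");T=load("top")
for n,X,bx in(("S",S,(305,190,330,215)),("T",T,(266,200,286,226))):
    m=mask(X[0],(6,20),bx,smin=150,vmin=90); v,u=np.nonzero(m); P=unproj(X[2],u,v,X[1][m].astype(float)); k=P[2]>0.19
    print(n,"hook px",k.sum(),u[k].mean(),v[k].mean(),u[k].min(),u[k].max(),v[k].min(),v[k].max());print(P[:,k].T[np.argsort(P[0,k])].round(3)[::max(1,k.sum()//12)])
    if n=="S": a=ray(X[2],u[k].mean(),v[k].mean())
    else: b=ray(X[2],u[k].mean(),v[k].mean())
print(tri(a,b))
# post top
for n,X,bx in(("S",S,(312,185,332,215)),("T",T,(264,196,286,226))):
    v,u=np.mgrid[bx[1]:bx[3],bx[0]:bx[2]]; v=v.ravel();u=u.ravel(); P=unproj(X[2],u,v,X[1][v,u].astype(float)); h=cv2.cvtColor(X[0],cv2.COLOR_RGB2HSV)[v,u]
    k=(P[2]>0.19)&(P[2]<.35)&(h[:,1]<70); print(n,"post",k.sum(),P[:,k].min(1).round(3),P[:,k].max(1).round(3),u[k].min(),u[k].max(),v[k].min(),v[k].max())
    kk=k&(P[2]>P[2,k].max()-.008); print(kk.sum(),np.median(P[:,kk],1),u[kk].mean(),v[kk].mean())
# yaw from yellow frame top edge & channels
m=mask(T[0],(22,33),(238,230,312,252)); v,u=np.nonzero(m); P=unproj(T[2],u,v,T[1][m].astype(float)); k=P[2]>.08
f=np.polyfit(P[1,k],P[0,k],1); print("frame x=",f, "x at y .126",np.polyval(f,.126),"y range",P[1,k].min(),P[1,k].max(),"z",np.median(P[2,k]))
for bx in((222,222,248,256),(305,216,332,252)):
    m=mask(T[0],(55,95),bx,smin=50,vmin=30);v,u=np.nonzero(m);P=unproj(T[2],u,v,T[1][m].astype(float));k=P[2]>.165;print("chan",k.sum(),P[:,k].mean(1),P[:,k].min(1),P[:,k].max(1))
```

```text
S hook px 46 312.6304347826087 200.30434782608697 309 318 197 203
[[ 0.073 -0.679  0.802]
 [ 0.526  0.129  0.239]
 [ 0.526  0.13   0.233]
 [ 0.527  0.122  0.24 ]
 [ 0.528  0.128  0.245]
 [ 0.528  0.124  0.241]
 [ 0.53   0.122  0.239]
 [ 0.531  0.123  0.235]
 [ 0.533  0.122  0.238]
 [ 0.535  0.127  0.241]
 [ 0.539  0.129  0.238]
 [ 0.541  0.126  0.236]
 [ 0.541  0.128  0.233]
 [ 0.545  0.128  0.239]
 [ 0.548  0.129  0.238]
 [ 0.549  0.132  0.239]]
T hook px 50 272.02 218.8 270 274 213 224
[[0.526 0.127 0.242]
 [0.527 0.134 0.247]
 [0.529 0.125 0.251]
 [0.53  0.127 0.246]
 [0.533 0.132 0.241]
 [0.535 0.126 0.237]
 [0.538 0.13  0.238]
 [0.539 0.13  0.241]
 [0.542 0.134 0.242]
 [0.544 0.134 0.243]
 [0.545 0.126 0.233]
 [0.547 0.128 0.239]
 [0.549 0.13  0.238]]
(array([0.53738045, 0.13037451, 0.23729448]), np.float64(0.0015015607126076269))
S post 178 [0.549 0.119 0.192] [0.569 0.138 0.25 ] 317 325 193 214
37 [0.55755521 0.12659432 0.2459376 ] 320.7567567567568 195.16216216216216
T post 70 [0.551 0.123 0.196] [0.568 0.139 0.253] 268 276 205 215
49 [0.55864661 0.13165448 0.2495993 ] 271.14285714285717 209.0204081632653
frame x= [-0.0756442  0.5047598] x at y .126 0.49522863051354515 y range 0.04225440896291708 0.2161969936995457 z 0.0884633337052706
chan 96 [0.48717448 0.22869203 0.17537571] [0.47370771 0.21233441 0.1651249 ] [0.50232893 0.2414593  0.18117382]
chan 104 [0.49809905 0.02492407 0.22647611] [0.37610587 0.01083558 0.16761193] [0.51751656 0.04184036 1.49922945]
```

Measurements, all matching the given sizes:

| Quantity | Value |
|---|---|
| Shear yaw | about +4.3° |
| Origin | about (0.4955, 0.127) |
| Knob | (0.474, 0.126, 0.233), lean about -0.15 |
| Lip front | x about 0.5255 |
| Post top | about 0.247 |
| Hook floor | about 0.239 |

I'm moving above the knob.

Call:
move_arm(increments=[[[0.2, -0.8, 0.5], 0.5], [[0.4, -0.95, 0.5], 0.5], [[0.4, -0.95, 0.5], 0.5], [[0.4, -0.95, 0.4], 0.5], [[0.4, -0.95, 0], 0.5]], grip=-1)

```text
t: 0.72
tcp_pos: [0.3665, 0.3951, 0.3039]
ee_rot: [0.001, 0.124, 0.992, 0.001]
ft_force: [0.0, -0.6, 0.7]
opening: 0.0919
grip_force: 0.0
```

Call:
move_arm(increments=[[[0.4, -0.95, 0], 0.5], [[0.4, -0.95, 0], 0.5], [[0.4, -0.95, 0], 0.5], [[0.4, -0.95, 0], 0.5], [[0.4, -0.95, 0], 0.5]])

```text
t: 1.35
tcp_pos: [0.4458, 0.2045, 0.3025]
ee_rot: [-0.0, 0.015, 1.0, -0.0]
ft_force: [-0.1, 0.1, 0.4]
opening: 0.0922
grip_force: 0.0
```

```bash
cat > st.py <<'E'
from m import *
from scipy.spatial.transform import Rotation as R
def st():
    s=robot.read_state(); w=s["ee_rot"]; M=R.from_quat([w[1],w[2],w[3],w[0]]).as_matrix()
    print(round(s["t"],2),s["tcp_pos"].round(4),"yang",np.degrees(np.arctan2(M[1,1],M[0,1])).round(2),"F",s["ft_force"].round(2),"open",round(s["opening"],4),round(s["grip_force"],1),"q",s["q"].round(2)); return s
E
python3 -c "from st import *;st()"
```

```text
1.35 [0.4458 0.2045 0.3025] yang 88.23 F [-0.09  0.15  0.43] open 0.0922 0.0 q [-0.19  0.12 -0.33  1.85  0.04  1.18  1.01]
```

Call:
move_arm(increments=[[[0.35, -0.95, 0], 0.6], [[0.35, -0.8, 0], 0.6], [[0, -0.1, 0], 0], [[0, 0, 0], 0]])

```text
t: 1.85
tcp_pos: [0.4732, 0.1322, 0.3025]
ee_rot: [-0.0, -0.036, 0.999, 0.0]
ft_force: [-0.0, 1.0, 0.4]
opening: 0.0919
grip_force: 0.0
```

Run:
```python
from st import *
st()
im,d,i=grab("wrist"); cv2.imwrite("pics/w0.png",im[:,:,::-1])
V=np.linalg.inv(i["view"]);print("cam",V[:3,3],V[:3,2])
for nm,hr in(("red",(172,6)),("org",(7,20))):
    m=mask(im,hr,(0,0,640,480),smin=140,vmin=70); n,l,s,c=cv2.connectedComponentsWithStats(m.astype(np.uint8))
    for j in range(1,n):
        if s[j,4]<150: continue
        v,u=np.nonzero(l==j); dd=d[v,u].astype(float); k=dd>0
        if k.sum()<50: continue
        P=unproj(i,u[k],v[k],dd[k]); print(nm,s[j],c[j].round(1),np.median(P,1).round(4),np.percentile(P,3,axis=1).round(4),np.percentile(P,97,axis=1).round(4))
```

```text
1.85 [0.4732 0.1322 0.3025] yang 94.1 F [-0.03  1.01  0.37] open 0.0919 0.0 q [-0.08  0.12 -0.27  1.85  0.03  1.17  1.28]
cam [0.39907482 0.12635822 0.45955674] [-0.27481408 -0.02023591  0.96128442]
red [ 291  233   45   44 1856] [313. 254.] [0.469  0.125  0.2433] [0.4601 0.1133 0.2327] [0.4826 0.1364 0.2456]
org [ 345    1  295   34 1355] [482.8  15.1] [ 0.2784  0.2841 -0.003 ] [ 0.2744  0.1454 -0.0063] [ 0.2808  0.4348 -0.001 ]
org [  0  52  12  19 173] [ 4.7 61.5] [ 0.3589 -0.2154 -0.0004] [ 0.3508 -0.2204 -0.0019] [ 0.3661 -0.2093  0.0015]
org [318  66  26  20 287] [330.2  74. ] [ 0.3456  0.129  -0.0004] [ 0.3394  0.1175 -0.0019] [0.3551 0.1399 0.0013]
org [583  83  20  15 155] [593.2  88.9] [ 0.3406  0.4117 -0.0005] [ 0.3355  0.4025 -0.0022] [0.3469 0.4205 0.0012]
```

View pics/w0.png

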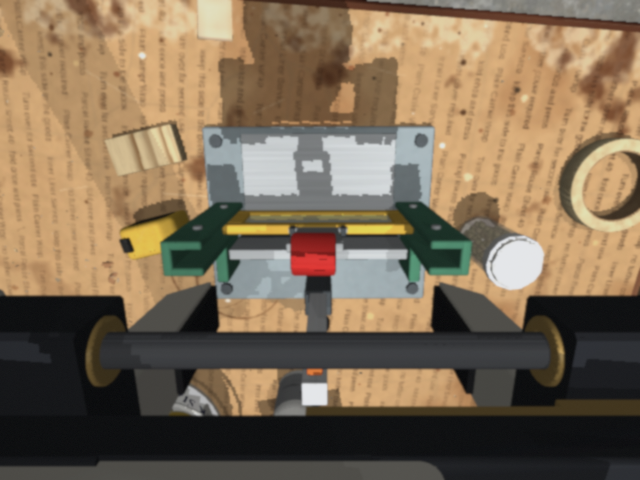

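The wrist view shows the knob at (313,254) centred between the open fingers, with the hook and post at (314,380). The knob is at y 0.125, so I'm correcting by -7 mm, descending and gripping.

Call:
move_arm(increments=[[[0, -0.17, -0.5], 0], [[0, 0, -0.6], 0], [[0, 0, -0.6], 0], [[0, 0, -0.4], 0], [[0, 0, 0], 0]])

```text
t: 2.52
tcp_pos: [0.4726, 0.1257, 0.2177]
ee_rot: [-0.001, -0.037, 0.999, -0.0]
ft_force: [-0.0, 0.5, -0.1]
opening: 0.0918
grip_force: 0.0
```

Call:
move_arm(increments=[[[0, 0, 0], 0], [[0, 0, 0], 0], [[0, 0, 0], 0], [[0, 0, 0], 0], [[0, 0, 0], 0]], grip=1)

```text
t: 3.15
tcp_pos: [0.4737, 0.1251, 0.2189]
ee_rot: [0.0, -0.036, 0.999, 0.0]
ft_force: [-0.3, 0.4, -0.5]
opening: 0.0466
grip_force: 0.0
```

Call:
move_arm(increments=[[[0, 0, 0], 0], [[0, 0, 0], 0], [[0, 0, 0], 0], [[0, 0, 0], 0]])

```text
t: 3.65
tcp_pos: [0.4736, 0.1254, 0.2187]
ee_rot: [-0.0, -0.036, 0.999, 0.0]
ft_force: [-0.0, 0.8, -0.2]
opening: 0.0263
grip_force: 30.0
```

Knob held at 26.3 mm opening. I'm lifting straight up with the forward lean kept.

Call:
move_arm(increments=[[[0, 0, 0.1], 0], [[0, 0, 0.2], 0], [[0, 0, 0.2], 0], [[0, 0, 0.2], 0], [[0, 0, 0.2], 0]])

```text
t: 4.28
tcp_pos: [0.4734, 0.1253, 0.2553]
ee_rot: [-0.0, -0.036, 0.999, 0.0]
ft_force: [0.9, 3.5, -5.8]
opening: 0.0258
grip_force: 30.0
```

Call:
move_arm(increments=[[[0, 0, 0.25], 0], [[0, 0, 0.25], 0], [[0, 0, 0.25], 0], [[0, 0, 0.2], 0], [[0, 0, 0.1], 0]])

```text
t: 4.9
tcp_pos: [0.4737, 0.1253, 0.2973]
ee_rot: [0.0, -0.036, 0.999, 0.0]
ft_force: [0.9, 4.8, -5.4]
opening: 0.0257
grip_force: 30.0
```

Call:
move_arm(increments=[[[0, 0, 0], 0]])

```text
t: 5.03
tcp_pos: [0.4737, 0.1253, 0.297]
ee_rot: [0.0, -0.036, 0.999, 0.0]
ft_force: [1.2, 4.5, -5.3]
opening: 0.0259
grip_force: 30.0
```

Run:
```python
from st import *
st()
A=grab("side");B=grab("top")
S,T=A,B
def cen(X,hr,box):
    m=mask(X[0],hr,box); v,u=np.nonzero(m); print(len(u),u.mean(),v.mean(),(u.min(),u.max(),v.min(),v.max())); return ray(X[2],u.mean(),v.mean())
sm=(255,150,315,230)
a=cen(S,(172,6),sm)
cv2.imwrite("pics/lift.png",np.hstack([cv2.resize(S[0][140:320,230:380],(400,480)),cv2.resize(T[0][190:300,220:330],(400,400+80))])[:,:,::-1])
```

```text
5.03 [0.4737 0.1253 0.297 ] yang 94.15 F [ 1.22  4.54 -5.35] open 0.0259 30.0 q [-0.07  0.12 -0.26  1.86  0.03  1.16  1.3 ]
97 277.58762886597935 172.0721649484536 (np.int64(255), np.int64(288), np.int64(151), np.int64(186))
```

View pics/lift.png

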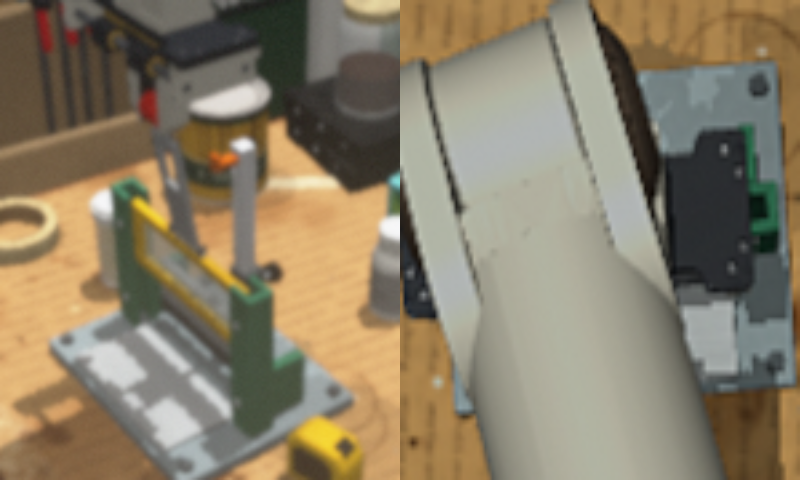

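The side view shows the guard raised about 78 mm, with the knob in front of and well above the orange hook tip at crop (220,160). I'm swinging the bar back to a lean of about 0.4 along the arc.

Call:
move_arm(increments=[[[0.245, 0.04, 0.03], 0], [[0.245, 0.02, 0.01], 0], [[0.245, 0.02, -0.005], 0], [[0.245, 0.02, -0.02], 0]])

```text
t: 5.62
tcp_pos: [0.5132, 0.1283, 0.2968]
ee_rot: [-0.001, -0.036, 0.999, -0.001]
ft_force: [-3.4, -0.1, -5.0]
opening: 0.0256
grip_force: 30.0
```

Call:
move_arm(increments=[[[0.245, 0.02, -0.04], 0], [[0.245, 0.02, -0.055], 0], [[0.245, 0.02, -0.075], 0], [[0.24, 0.02, -0.095], 0], [[0, 0, 0], 0]])

```text
t: 6.25
tcp_pos: [0.5525, 0.1314, 0.2859]
ee_rot: [-0.0, -0.036, 0.999, -0.0]
ft_force: [-2.7, -3.6, -5.8]
opening: 0.0258
grip_force: 30.0
```

Run:
```python
from st import *
st()
S=grab("side")
cv2.imwrite("pics/lean.png",cv2.resize(S[0][140:290,240:390],(600,600),interpolation=cv2.INTER_CUBIC)[:,:,::-1])
```

```text
6.25 [0.5525 0.1314 0.2859] yang 94.09 F [-2.73 -3.58 -5.78] open 0.0258 30.0 q [-0.08  0.28 -0.25  1.7   0.07  1.17  1.3 ]
```

View pics/lean.png

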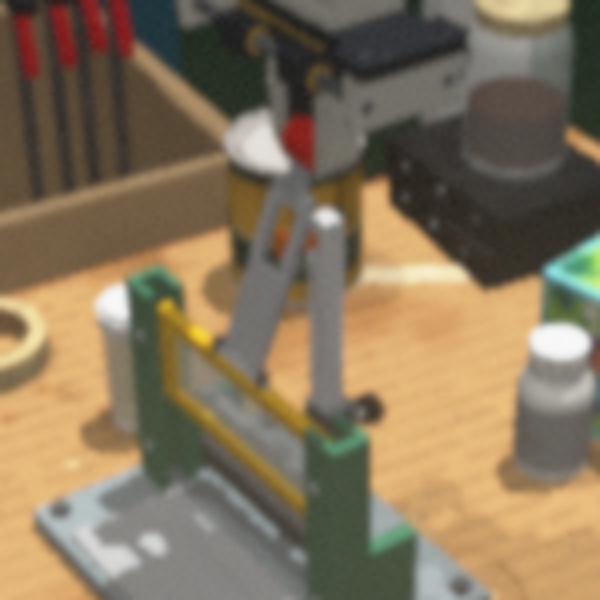

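The side view shows the bar leaning back with the lip through the slot: orange at (283,240) in the slot and (310,238) by the post. I'm lowering most of the way with a small y correction, then creeping.

Call:
move_arm(increments=[[[0, -0.03, -0.12], 0], [[0, 0, -0.12], 0], [[0, 0, -0.12], 0], [[0, 0, -0.08], 0], [[0, 0, 0], 0]])

```text
t: 6.92
tcp_pos: [0.5519, 0.1313, 0.2688]
ee_rot: [0.0, -0.036, 0.999, 0.0]
ft_force: [-1.5, -1.0, -5.9]
opening: 0.0255
grip_force: 30.0
```

Call:
move_arm(increments=[[[0, 0, -0.04], 0], [[0, 0, -0.02], 0], [[0, 0, 0], 0]])

```text
t: 7.3
tcp_pos: [0.552, 0.1313, 0.2668]
ee_rot: [0.0, -0.036, 0.999, 0.0]
ft_force: [-1.8, -0.5, -6.5]
opening: 0.0259
grip_force: 30.0
```

Call:
move_arm(increments=[[[0, 0, -0.025], 0], [[0, 0, -0.025], 0], [[0, 0, 0], 0]])

```text
t: 7.68
tcp_pos: [0.5519, 0.1313, 0.2647]
ee_rot: [0.0, -0.036, 0.999, 0.0]
ft_force: [-1.4, -0.3, -5.3]
opening: 0.0262
grip_force: 30.0
```

Call:
move_arm(increments=[[[0, 0, -0.025], 0], [[0, 0, -0.025], 0], [[0, 0, 0], 0]])

```text
t: 8.05
tcp_pos: [0.5519, 0.1313, 0.2629]
ee_rot: [0.0, -0.036, 0.999, 0.0]
ft_force: [-1.3, -0.1, -3.6]
opening: 0.0259
grip_force: 30.0
```

Call:
move_arm(increments=[[[0, 0, -0.015], 0], [[0, 0, 0], 0]])

```text
t: 8.3
tcp_pos: [0.5521, 0.1312, 0.2627]
ee_rot: [0.0, -0.036, 0.999, 0.0]
ft_force: [-1.8, -0.6, 1.1]
opening: 0.0256
grip_force: 30.0
```

The load has come off (-5.8 to +1.1 N). I'm checking by camera that it rests on the floor, not on the lip, before I release.

Run:
```python
from st import *
st()
S=grab("side")
cv2.imwrite("pics/hang.png",cv2.resize(S[0][165:240,285:360],(600,600),interpolation=cv2.INTER_CUBIC)[:,:,::-1])
i=S[2]
e=np.array([.997,.075,0]);o=np.array([.4955,.127,0])
for nm,P in(("lip tip",o+.033*e+[0,0,.247]),("knob",robot.read_state()["tcp_pos"]+[0,0,.0145])):
    u,v=proj(i,P);print(nm,(u-285)*8,(v-165)*8)
```

```text
8.3 [0.5521 0.1312 0.2627] yang 94.14 F [-1.78 -0.64  1.1 ] open 0.0256 30.0 q [-0.08  0.3  -0.25  1.73  0.08  1.12  1.29]
lip tip 198.2886424081371 263.6392990718068
knob 262.72992989108025 150.37522775684647
```

View pics/hang.png

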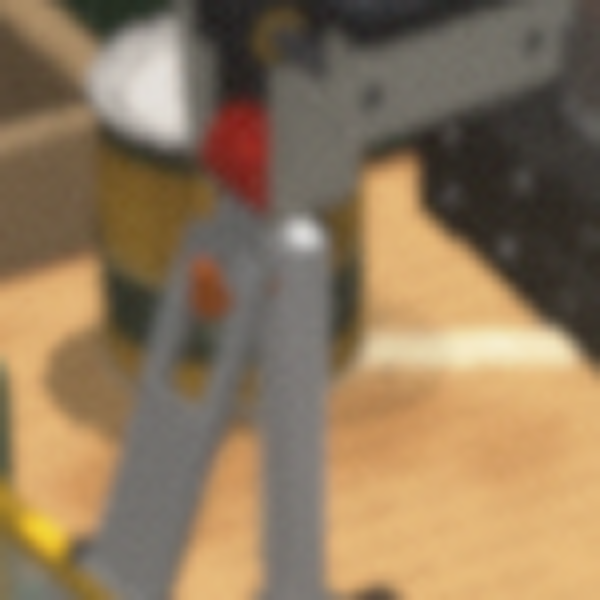

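The lip pokes through the slot at (205,288), with the crossbar at its top between lip and post. From the measured knob pose the crossbar underside is at z about 0.240, which matches the hook floor (0.239) and not the lip top (0.247). I'm releasing.

Call:
move_arm(increments=[[[0, 0, 0], 0], [[0, 0, 0], 0], [[0, 0, 0], 0], [[0, 0, 0], 0], [[0, 0, 0], 0]], grip=0)

```text
t: 8.98
tcp_pos: [0.5519, 0.1311, 0.2621]
ee_rot: [0.0, -0.036, 0.999, 0.0]
ft_force: [0.0, -0.1, 0.0]
opening: 0.0462
grip_force: 0.0
```

Call:
move_arm(increments=[[[0, 0, 0.2], 0], [[0, 0, 0.5], 0], [[0, 0, 0.8], 0], [[0, 0, 0.8], 0], [[0, 0, 0], 0]])

```text
t: 9.6
tcp_pos: [0.5535, 0.1317, 0.3578]
ee_rot: [0.003, -0.036, 0.999, 0.001]
ft_force: [-0.3, 0.1, 0.5]
opening: 0.0459
grip_force: 0.0
```

Run:
```python
from st import *
st()
S=grab("side")
cv2.imwrite("pics/end.png",cv2.resize(S[0][140:320,230:380],(500,600),interpolation=cv2.INTER_CUBIC)[:,:,::-1])
m=mask(S[0],(172,6),(295,165,335,205));v,u=np.nonzero(m);print(u.mean(),v.mean(),np.median(unproj(S[2],u,v,S[1][m].astype(float)),1))
```

```text
9.6 [0.5535 0.1317 0.3578] yang 94.15 F [-0.34  0.09  0.49] open 0.0459 0.0 q [-0.08  0.23 -0.25  1.6   0.06  1.31  1.31]
316.85833333333335 184.525 [0.54389829 0.11995084 0.28121688]
```

View pics/end.png

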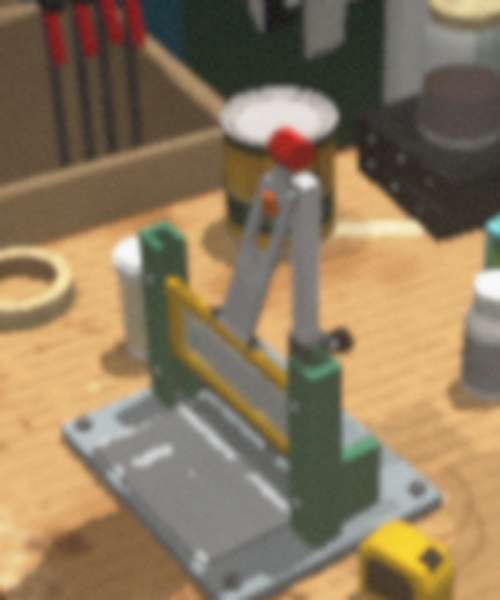

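The gripper is clear. The guard stays up, the bar hangs on the hook with the lip at (268,202) in the slot, and the knob at (291,150) is where it was released.

```bash
python3 -c "
from rig import robot
print(robot.hand_in())"
```

```text
the job is handed in; nothing more can be done
None
```

The guard is up and its bar hangs on the orange hook by itself. It was set down softly at about 1 N, the gripper is clear, and the job was handed in at about 9.7 s; hand-in returned no verdict.

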